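# Stow the thermometer tray under the desk shelf

## Task

Slide the black tray with the yellow-and-grey thermometer (the one with the yellow grip) along the desk, without lifting it, under the small white desk shelf, straight and about midway between the shelf's two legs, until the tray's front wall is flush with the shelf's front edge and only the grip on its neck sticks out. Do not knock the shelf with the tray or the arm, and leave the other tray, the one with the red meter, where it is. Let go when the tray is in place.

Things in the scene. Friction and masses are not known exactly. Their poses are not given: they have to be found in the camera images.
- thermo_tray: Loose black open tray, 160 (x) by 120 (y) by 35 mm high, about 0.45 kg, with a yellow-and-grey pistol thermometer fixed in it (top 48 mm above the desk). Origin: centre of the underside; z up; x runs from the yellow grip to the far end: front wall at x = -80 mm, far wall at +80 mm. A low neck (30 mm wide, 8 mm high) runs on from the front wall to x = -153 mm and carries the grip.
- thermo_grip (a point): Middle of the upright yellow grip of the thermometer tray, 55 mm above the desk, at x = -135 mm, y = 0 of the tray, axes as the tray's. The grip is 34 mm long in x, 14 mm thick in y and reaches from the neck up to 75 mm above the desk; pinch it across y from above.
- meter_tray: The other loose tray, of the same shape and size, but with a red meter (black face) fixed in it and a red grip. Not to be moved. Origin and axes as for the thermometer tray.
- shelf: Fixed white desk shelf: board 200 (x) by 240 (y) mm, underside 75 and top 91 mm above the desk, on two side legs; bay between them 210 mm wide, no stop at the back. Origin: on the desk under the middle of the front edge; x from there to the back, z up. A carton on the rear half reaches 143 mm. With the tray straight and flush, the tray's origin is at x = +80 mm, y = 0 of the shelf.

How it is judged:
At the end, for the whole second after the job is handed in: The thermometer tray lies at rest flat on the desk under the shelf, its front wall flush with the shelf's front edge within 18 mm, within 30 mm of midway between the legs, and straight with the shelf within 0.2 rad (11 degrees); the meter tray is within 20 mm of where it started (x of thermo_tray in the frame of shelf between 0.062 and 0.098 m and y of thermo_tray in the frame of shelf between -0.03 and 0.03 m and angle between the x axis of thermo_tray and the x axis of shelf, either way round below 0.2 rad and height (world z) of thermo_tray below 0.006 m and angle between thermo_tray's own z axis and vertical below 0.08 rad and linear speed of thermo_tray below 0.01 m/s and distance of meter_tray from where it was at the start of the episode below 0.02 m); the robot touches nothing.
It fails at once if the thermometer tray is lifted: its middle more than 30 mm above the desk (height (world z) of thermo_tray above 0.03 m).
It fails at once if the tray knocks the shelf with more than 8 N (contact force between thermo_tray and shelf above 8 N).
It fails at once if the arm or fingers knock the shelf with more than 8 N (contact force between any of the arm, the fingers and shelf above 8 N).
It fails at once if the meter tray is moved by more than 20 mm (distance of meter_tray from where it was at the start of the episode above 0.02 m).
It also fails if it takes over 48 s, if anything falls off the work surface, if the arm or the gripper's body presses on something with over 40 N, if the wrist force passes 120 N, or if a joint passes its speed limit or range.

## Robot

A 6-joint arm with a two-finger parallel gripper is mounted at the origin on the work surface. World frame = base frame: x ahead of the robot, y to its left, z up, the work surface at z = 0. Lengths are in m, angles in rad, forces in N, time in s.
With the tool pointing down it reaches from about 0.25 to 0.775 m from the base axis. Payload 4 kg.
Tool frame: the origin (TCP) lies at the very end of the fingers, on their centre line; the grasp point (between the pads) lies 19 mm behind it; z points along the fingers, y is the line along which they close (so a half turn about z gives the same grasp; the last joint's range is limited). The gripper opens to 94 mm and grips with 3 to 60 N. Pads are 16 mm wide; open, the fingers measure 119 mm over their backs; the gripper's body (75 mm by 177 mm) begins 78 mm behind the grasp point.
Start: joints at [-1.441, 0.087, 1.371, -0, 1.684, -0.103], TCP at [0.127, -0.535, 0.206] pointing down, gripper open.
Joint ranges: [-3.1, 3.1], [-0.76, 2.03], [0.27, 2.55], [-1.08, 4.22], [0.17, 2.65], [-2.57, 2.57]. Speed limits (rad/s): [2.79, 2.79, 3.14, 3.14, 3.14, 3.14].

## Interface

Orientations are given as [roll, pitch, yaw] about the fixed x, y, z axes, in that order (R = Rz(yaw) Ry(pitch) Rx(roll)).
In Python, from bench import robot gives the robot as it stands. The module is installed in compiled form; this text tells all that it offers.
- The arm moves only by the tool move_arm, never from a script. Its argument "deltas" is one flat list of numbers, 7 for each row, row after row: the turn, a rotation vector about the tool's x, y, z in rad, then the shift along the tool's x, y, z in cm, then the closure, from -1 (fully open) to 1 (shut). A call has 1 to 8 rows; each row is the pose to reach, as a shift and turn from the pose commanded when the call began, along the tool's axes at that moment; what a row does not reach only later rows make up. A row lasts 1/10 s, in which the tool goes at most 50 mm and 8.59 degrees, less where a joint would pass 70% of its speed; a pose out of reach is approached as far as the arm can. A call with a gripper value outside its range is refused whole. The fingers move at their own pace and stop on an object; the grip force is fixed at half the most. Time passes only in rows, so rows that repeat a pose let the fingers close. It gives the time, the measured TCP pose, the force, the opening and the grip force at its end, in the units of the state.
- robot.get_obs(): the state, without advancing time (a new reading comes with each control period).
- robot.snapshot(name): name is "side" or "top" or "wrist"; returns a dict with "image" (384x512x3 uint8, red, green, blue), "depth" (384x512 float32, m along the optical axis (not along the pixel's ray), 0 where there is no reading), "fov_y" (degrees; the focal length in pixels is half the picture's height over the tangent of half this angle, whatever the lens; pixels are square), "cx", "cy" (the principal point, pixels), "origin" and "orientation" of the camera in the world; the wrist camera has in their place "T_tool_cam" (4x4, takes a point from camera to tool coordinates, whose origin is the TCP and whose axes are the flange's). Camera axes: x right, y up, looking along -z (the intrinsics and any distortion apply to the point x, -y, -z); pixel columns grow to the right and rows downward; lengths in m; the calibration is good to about 2 mm. The wrist camera is an equidistant fisheye: a pixel r from the principal point sees the ray r / f radians off the axis. A picture is of the moment at which its call begins: read the wrist's pose just before it.
- robot.close_job(): hands the job in; it is judged then, once.
The state is a dict: "time": time; "joint_positions": joint angles; "qvel": joint speeds; "joint_torque": joint torques, N m; "tool_pos": TCP position; "ee_rot": TCP orientation; "wrist_force": force on the tool from outside, world axes, zero at the start; "wrist_torque": the same for the moment, N m; "width": finger opening in m; "finger_force": force on a finger pad.
Only numpy, scipy, OpenCV 4.12 (cv2) and the standard library are available. Lean on these libraries where they do the work, as an engineer would, in place of code of your own. Each camera call takes 0.05 s, during which the arm holds its last target. There are 200 camera calls.

## Working session

There is one attempt and no reset: what is moved stays moved. The work goes in short steps, Python scripts to look and compute and a tool call to move; the robot and the scene stay as the last step left them, time stands still between calls to the robot, and variables do not carry over. Pictures are saved under pics/ and viewed, at most 10 in all, crops included, and the job is handed in when it is done.

Besides the shell and the picture viewer there is one more tool, called by a JSON object that holds its "name" and its "arguments". move_arm: Moves the arm, as the interface text tells. Its arguments: {"type":"object","properties":{"deltas":{"type":"array","items":{"type":"number"}}},"required":["deltas"]}

```bash
mkdir -p pics; cat > h.py <<'E'
import numpy as np, cv2
from scipy.spatial.transform import Rotation as R
from bench import robot
def rot(o):
    o=np.array(o,float)
    if o.shape==(3,3): return o
    if o.size==4: print('quat',o)
    return R.from_euler('xyz',o).as_matrix()
def cloud(s):
    d=s['depth']; h,w=d.shape; f=h/2/np.tan(np.radians(s['fov_y'])/2)
    v,u=np.mgrid[:h,:w]
    p=np.stack([(u-s['cx'])/f*d,-(v-s['cy'])/f*d,-d],-1)
    P=p@rot(s['orientation']).T+np.array(s['origin']); P[d==0]=np.nan
    return P
E
python3 - <<'E'
from h import *
for n in('top','side'):
    s=robot.snapshot(n); cv2.imwrite(f'pics/{n}.png',s['image'][...,::-1]); np.savez(n+'.npz',**s)
    print(n,{k:s[k] for k in s if k not in('image','depth')})
print(robot.get_obs())
E
```

```text
top {'fov_y': 56.876614250527815, 'cx': 257.95337964723984, 'cy': 198.56550039339746, 'origin': array([0.50983792, 0.01248041, 0.89232115]), 'orientation': array([ 0.0879528 ,  0.00369791, -1.55792462])}
side {'fov_y': 44.68599368684324, 'cx': 254.70548750384336, 'cy': 186.88644786836687, 'origin': array([0.45462748, 0.81379288, 0.87543012]), 'orientation': array([ 0.79284138,  0.01297005, -3.00103567])}
{'time': 0.1, 'joint_positions': array([-1.44108525e+00,  8.78490694e-02,  1.37206977e+00, -1.19469239e-05,
        1.68361490e+00, -1.03108271e-01]), 'qvel': array([-4.82479226e-05, -3.23425658e-04, -3.60306917e-03,  8.58640091e-05,
        4.36131095e-04,  1.16567024e-04]), 'joint_torque': array([ 2.55426865e-03, -3.41254771e+01, -3.03300941e+01,  7.20363809e-02,
        3.04265250e-02, -1.01689791e-04]), 'tool_pos': array([ 0.12682005, -0.53467408,  0.20445565]), 'ee_rot': array([-3.13966065e+00, -1.87976940e-04,  2.32817836e-01]), 'wrist_force': array([0.19513724, 0.69162458, 0.36063017]), 'wrist_torque': array([-0.00482873, -0.0067319 , -0.00415904]), 'finger_force': 0.0, 'width': 0.09416501850775456}
```

View pics/top.png

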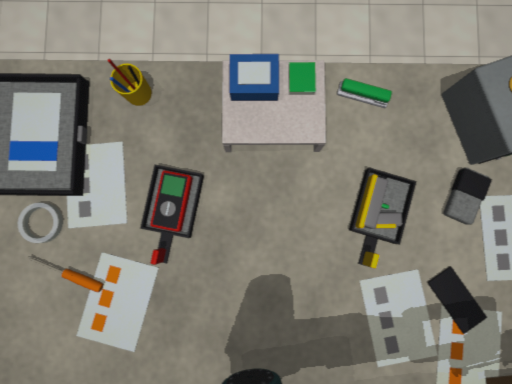

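View pics/side.png

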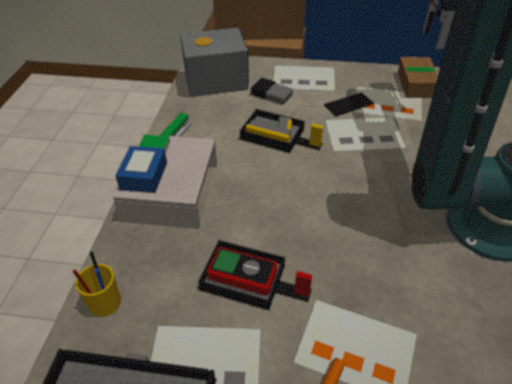

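The top view shows the shelf board (front edge from (223,144) to (325,144)), the thermometer tray centred at about (383,205), its yellow grip at (371,259), and the meter tray at (172,202). The side view agrees. Next I'll fit poses from depth.

```bash
python3 - <<'E'
from h import *
s=dict(np.load('top.npz')); P=cloud(s); im=s['image']; z=P[...,2]
def box(u0,u1,v0,v1,zl,zh):
    m=np.zeros(z.shape,bool); m[v0:v1,u0:u1]=1
    return m&(z>zl)&(z<zh)
def rect(m):
    p=P[m][:,:2]; r=cv2.minAreaRect((p*1000).astype(np.float32)); print(m.sum(),'z',np.median(P[m][:,2]),r, '\n',cv2.boxPoints(r).round(0).tolist())
print('desk z',np.nanmedian(z[150:260,230:330]))
print('shelf');rect(box(210,335,55,160,.083,.099))
print('tray');rect(box(340,425,160,247,.025,.055))
m=box(350,395,235,275,.06,.085);print('grip');rect(m);print(P[m].mean(0))
print('meter');rect(box(130,215,155,242,.025,.055))
s=dict(np.load('side.npz')); P=cloud(s); z=P[...,2]
print('side desk',np.nanmedian(z[180:230,260:350]));
print('shelf');rect(box(100,225,125,230,.085,.097))
print('tray');rect(box(235,308,105,155,.028,.04))
print('grip');m=box(305,330,118,152,.06,.085);rect(m);print(P[m].mean(0))
E
```

```text
desk z -0.0007398013934407643
shelf
5801 z 0.09011142490100998 ((809.1448974609375, -16.0570068359375), (200.66026306152344, 239.5870819091797), 0.9957935214042664) 
 [[707.0, 102.0], [711.0, -138.0], [912.0, -134.0], [907.0, 105.0]]
tray
2086 z 0.043147358217951126 ((573.4614868164062, -287.76031494140625), (121.71849060058594, 160.4080352783203), 73.92897033691406) 
 [[480.0, -324.0], [634.0, -368.0], [667.0, -251.0], [513.0, -207.0]]
grip
115 z 0.0731460271157276 ((443.85888671875, -249.91831970214844), (15.392770767211914, 33.64194107055664), 76.08122253417969) 
 [[426.0, -253.0], [458.0, -261.0], [462.0, -246.0], [429.0, -238.0]]
[ 0.44435739 -0.24889137  0.07205096]
meter
2430 z 0.04464280635918727 ((578.2536010742188, 229.53338623046875), (121.06548309326172, 160.05194091796875), 79.61274719238281) 
 [[489.0, 184.0], [646.0, 156.0], [668.0, 275.0], [510.0, 304.0]]
side desk 0.0023374911022885914
shelf
3302 z 0.09326220321451884 ((806.7011108398438, -18.594932556152344), (200.274658203125, 245.47177124023438), 0.7044561505317688) 
 [[705.0, 103.0], [708.0, -143.0], [908.0, -140.0], [905.0, 105.0]]
tray
563 z 0.03545839966387876 ((571.161376953125, -292.32293701171875), (128.4343719482422, 162.33457946777344), 74.13089752197266) 
 [[476.0, -332.0], [632.0, -376.0], [667.0, -253.0], [511.0, -208.0]]
grip
94 z 0.0730583559533059 ((441.1258850097656, -253.9879913330078), (19.67637062072754, 33.9121208190918), 73.5205307006836) 
 [[422.0, -259.0], [455.0, -268.0], [460.0, -249.0], [428.0, -240.0]]
[ 0.44081537 -0.249947    0.07160273]
```

{"name": "move_arm", "arguments": {"deltas": [0,0,0.13,4.7,-2.6,0.7,-1,0,0,0.26,9.4,-5.1,1.4,-1,0,0,0.39,14.0,-7.7,2.1,-1,0,0,0.51,18.7,-10.2,2.8,-1,0,0,0.51,23.3,-12.8,3.5,-1,0,0,0.51,28.0,-15.3,4.2,-1,0,0,0.51,32.7,-17.9,4.9,-1,0,0,0.51,37.3,-20.4,5.6,-1]}}

```text
time: 0.9
tool_pos: [0.4223, -0.2681, 0.1528]
ee_rot: [3.141, 0.0, -0.277]
wrist_force: [0.4, -0.6, -0.1]
width: 0.0943
finger_force: 0.0
```

{"name": "move_arm", "arguments": {"deltas": [0,0,0,0,0,0,-1,0,0,0,0,0,0,-1,0,0,0,0,0,0,-1]}}

```text
time: 1.2
tool_pos: [0.4206, -0.2706, 0.1532]
ee_rot: [3.141, 0.001, -0.278]
wrist_force: [0.5, -0.0, 0.5]
width: 0.0939
finger_force: 0.0
```

```bash
python3 - <<'E'
from h import *
o=robot.get_obs(); print(o['tool_pos'],o['ee_rot'])
s=robot.snapshot('wrist'); cv2.imwrite('pics/w1.png',s['image'][...,::-1]); print({k:s[k] for k in s if k not in('image','depth')})
# grip top in the wrist view
d=s['depth'];f=192/np.tan(np.radians(s['fov_y'])/2); v,u=np.mgrid[:384,:512]
a,b=u-s['cx'],v-s['cy']; r=np.hypot(a,b)+1e-9; t=r/f
p=np.stack([np.tan(t)*a/r*d,-np.tan(t)*b/r*d,-d,np.ones_like(d)],-1)
Q=(p@np.array(s['T_tool_cam']).T)[...,:3]@rot(o['ee_rot']).T+o['tool_pos']
im=cv2.cvtColor(s['image'],cv2.COLOR_RGB2HSV)
m=(d>0)&(abs(Q[...,2]-.073)<.008)&(abs(Q[...,0]-.443)<.05)&(abs(Q[...,1]+.25)<.05)&(t<1.4)
print(m.sum(),cv2.minAreaRect((Q[m][:,:2]*1000).astype(np.float32)) if m.sum() else 0, np.argwhere(m).mean(0))
E
```

```text
[ 0.42064338 -0.27055649  0.15318657] [ 3.14107610e+00  5.55072845e-04 -2.78085082e-01]
{'fov_y': 65.70646984690485, 'cx': 254.1524851464737, 'cy': 192.8723344067221, 'T_tool_cam': array([[ 2.16706993e-04,  9.65676329e-01,  2.59748303e-01,
         7.53127816e-02],
       [ 9.99999953e-01, -2.65282310e-04,  1.51954274e-04,
         3.21774032e-04],
       [ 2.15645275e-04,  2.59748257e-01, -9.65676341e-01,
        -1.79521538e-01],
       [ 0.00000000e+00,  0.00000000e+00,  0.00000000e+00,
         1.00000000e+00]])}
589 ((442.3524475097656, -252.80618286132812), (14.186352729797363, 33.62799072265625), 74.56169128417969) [180.4516129  228.45670628]
```

View pics/w1.png

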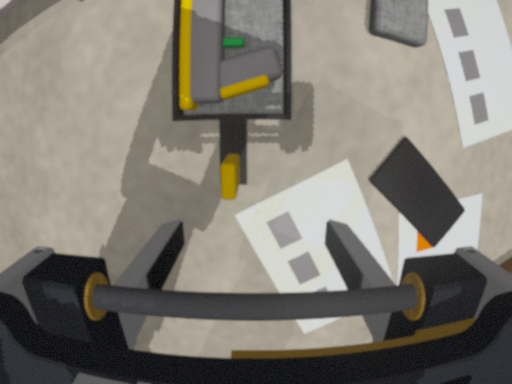

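The wrist view shows the yellow grip at about (231,178), to the left of centre between the fingers and ahead of them. It measures (442,-252) mm, which agrees with the top view. I'll centre over it and go down.

{"name": "move_arm", "arguments": {"deltas": [0,0,0,0.8,-1.2,0,-1,0,0,0,1.6,-2.3,0,-1,0,0,0,1.6,-2.3,3,-1,0,0,0,1.6,-2.3,6,-1,0,0,0,1.6,-2.3,9,-1,0,0,0,1.6,-2.3,11.0,-1,0,0,0,1.6,-2.3,11.7,-1,0,0,0,1.6,-2.3,11.7,-1]}}

```text
time: 2.05
tool_pos: [0.4427, -0.2516, 0.0354]
ee_rot: [-3.141, 0.002, -0.277]
wrist_force: [0.9, -0.2, 0.3]
width: 0.094
finger_force: 0.0
```

{"name": "move_arm", "arguments": {"deltas": [0,0,0,0,0,0,1,0,0,0,0,0,0,1,0,0,0,0,0,0,1,0,0,0,0,0,0,1,0,0,0,0,0,0,1,0,0,0,0,0,0,1,0,0,0,0,0,0,1,0,0,0,0,0,0,1]}}

```text
time: 2.85
tool_pos: [0.4429, -0.2522, 0.0363]
ee_rot: [3.142, 0.0, -0.277]
wrist_force: [-0.3, -0.6, -0.3]
width: 0.0337
finger_force: 0.0
```

{"name": "move_arm", "arguments": {"deltas": [0,0,0,0,0,0,1,0,0,0,0,0,0,1,0,0,0,0,0,0,1,0,0,0,0,0,0,1,0,0,0,0,0,0,1,0,0,0,0,0,0,1]}}

```text
time: 3.45
tool_pos: [0.4429, -0.2522, 0.0363]
ee_rot: [3.141, 0.0, -0.277]
wrist_force: [-0.2, -0.6, 0.4]
width: 0.0139
finger_force: 30.0
```

{"name": "move_arm", "arguments": {"deltas": [0,0,0,-0.2,-1.0,0,1,0,0,0,-0.6,-2.5,0,1,0,0,0,-0.9,-4.0,0,1,0,0,0,-1.3,-5.5,0,1,0,0,0,-1.6,-7.0,0,1,0,0,0,-2.0,-8.5,0,1,0,0,0,-2.3,-10.0,0,1,0,0,0,-2.6,-11.4,0,1]}}

```text
time: 4.25
tool_pos: [0.449, -0.1338, 0.0363]
ee_rot: [3.142, 0.0, -0.277]
wrist_force: [0.3, -3.2, -1.8]
width: 0.0142
finger_force: 30.1
```

{"name": "move_arm", "arguments": {"deltas": [0,0,0,-0.3,-1.5,0,1,0,0,0,-0.6,-3.0,0,1,0,0,0,-1.0,-4.5,0,1,0,0,0,-1.4,-6.0,0,1,0,0,0,-1.7,-7.5,0,1,0,0,0,-2.1,-9.0,0,1,0,0,0,-2.4,-10.4,0,1,0,0,0,-2.6,-11.3,0,1]}}

```text
time: 5.05
tool_pos: [0.4547, -0.0182, 0.0363]
ee_rot: [3.141, 0.001, -0.276]
wrist_force: [0.3, -2.8, -0.3]
width: 0.0141
finger_force: 30.1
```

{"name": "move_arm", "arguments": {"deltas": [0,0,-0.04,0,0,0,1,0,0,-0.08,0,0,0,1,0,0,-0.12,0,0,0,1,0,0,-0.16,0,0,0,1,0,0,-0.2,0,0,0,1,0,0,-0.24,0,0,0,1,0,0,-0.28,0,0,0,1,0,0,-0.294,0,0,0,1]}}

```text
time: 5.85
tool_pos: [0.4551, -0.0192, 0.0363]
ee_rot: [-3.142, -0.0, 0.018]
wrist_force: [-0.1, -1.7, -1.6]
width: 0.0141
finger_force: 30.1
```

```bash
python3 - <<'E'
from h import *
o=robot.get_obs(); print(o['tool_pos'],o['ee_rot'],o['wrist_force'],o['width'])
for n in('top','side'):
    s=robot.snapshot(n); P=cloud(s); z=P[...,2]
    if n=='top': cv2.imwrite('pics/t2.png',s['image'][100:320,130:430,::-1].repeat(2,0).repeat(2,1))
    m=(z>.024)&(z<.056)&(P[...,0]>.50)&(P[...,0]<.69)&(abs(P[...,1]+.02)<.13)
    p=P[m][:,:2]*1000; r=cv2.minAreaRect(p.astype(np.float32)); print(n,m.sum(),r,cv2.boxPoints(r).round().tolist())
E
```

```text
[ 0.45505878 -0.0192194   0.03626795] [-3.14153350e+00 -4.49541065e-05  1.76678655e-02] [-0.09976952 -1.68127645 -1.63915986] 0.014126454019915658
top 1792 ((590.7571411132812, -16.85799789428711), (118.84944152832031, 158.9158477783203), 89.85796356201172) [[511.0, -76.0], [670.0, -76.0], [670.0, 42.0], [511.0, 43.0]]
side 1805 ((588.8698120117188, -20.928707122802734), (127.22932434082031, 160.70706176757812), 89.99884033203125) [[509.0, -85.0], [669.0, -85.0], [669.0, 43.0], [509.0, 43.0]]
```

View pics/t2.png

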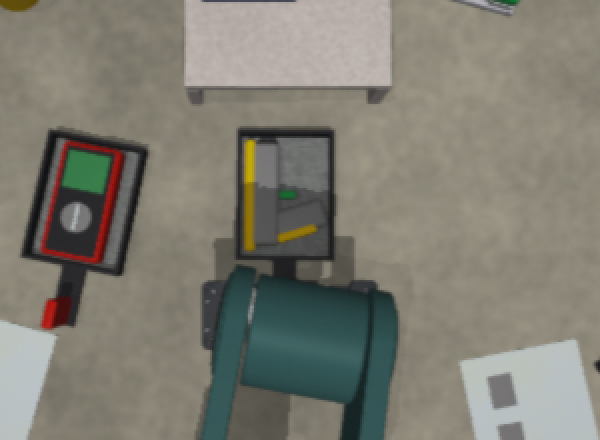

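The crop shows the tray straight, centred at column 286 against about 288 for the shelf, with the meter tray where it was. The push needed is about 199 mm in +x.

{"name": "move_arm", "arguments": {"deltas": [0,0,0,0.5,0,0,1,0,0,0,1.5,0,0,1,0,0,0,2.5,0,0,1,0,0,0,3.5,0,0,1,0,0,0,4.5,0,0,1,0,0,0,5.5,0,0,1,0,0,0,6.5,0,0,1,0,0,0,7.0,0,0,1]}}

```text
time: 6.75
tool_pos: [0.5235, -0.0176, 0.0363]
ee_rot: [-3.141, 0.005, 0.018]
wrist_force: [-8.5, -0.1, 5.5]
width: 0.0141
finger_force: 30.0
```

{"name": "move_arm", "arguments": {"deltas": [0,0,0,0.8,0,0,1,0,0,0,1.7,0,0,1,0,0,0,2.6,0,0,1,0,0,0,3.5,0,0,1,0,0,0,4.4,0,0,1,0,0,0,5.3,0,0,1,0,0,0,6.2,0,0,1,0,0,0,7.0,0,0,1]}}

```text
time: 7.55
tool_pos: [0.5933, -0.0165, 0.0363]
ee_rot: [-3.141, 0.005, 0.018]
wrist_force: [-6.8, 0.5, 3.7]
width: 0.0134
finger_force: 30.0
```

```bash
python3 - <<'E'
from h import *
o=robot.get_obs(); print(o['tool_pos'],o['ee_rot'],o['wrist_force'],o['width'])
s=robot.snapshot('side');P=cloud(s);z=P[...,2]
cv2.imwrite('pics/s3.png',s['image'][90:290,90:390,::-1].repeat(2,0).repeat(2,1))
m=(z>.024)&(z<.056)&(P[...,0]>.59)&(P[...,0]<.70)&(abs(P[...,1]+.02)<.08)
r=cv2.minAreaRect((P[m][:,:2]*1000).astype(np.float32)); print(m.sum(),r,cv2.boxPoints(r).round().tolist())
E
```

```text
[ 0.59334992 -0.01646417  0.03625104] [-3.14067563  0.00499331  0.01767857] [-6.80063222  0.46123713  3.72869886] 0.013420809305554999
674 ((645.0696411132812, -15.890556335449219), (109.44863891601562, 123.5041732788086), 0.02775203250348568) [[590.0, 46.0], [590.0, -78.0], [700.0, -78.0], [700.0, 46.0]]
```

View pics/s3.png

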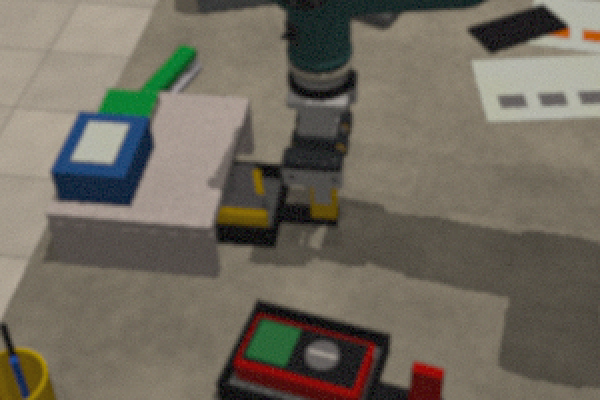

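The side crop shows the tray partly in the bay at (250,215), clear of both legs. The gripper is short of the shelf and the meter tray is untouched. About 60 mm remains, which I'll do slowly.

{"name": "move_arm", "arguments": {"deltas": [0,0,0,0.5,0,0,1,0,0,0,1.0,0,0,1,0,0,0,1.5,0,0,1,0,0,0,2.0,0,0,1,0,0,0,2.5,0,0,1,0,0,0,3.0,0,0,1,0,0,0,3.5,0,0,1,0,0,0,4.0,0,0,1]}}

```text
time: 8.4
tool_pos: [0.6332, -0.0159, 0.0363]
ee_rot: [-3.141, 0.005, 0.017]
wrist_force: [-6.1, -0.4, 4.6]
width: 0.0143
finger_force: 30.0
```

{"name": "move_arm", "arguments": {"deltas": [0,0,0,0.4,0,0,1,0,0,0,0.8,0,0,1,0,0,0,1.2,0,0,1,0,0,0,1.6,0,0,1,0,0,0,2.0,0,0,1,0,0,0,2.0,0,0,1]}}

```text
time: 9.0
tool_pos: [0.6539, -0.0156, 0.0363]
ee_rot: [-3.141, 0.003, 0.018]
wrist_force: [-4.7, -0.2, 3.7]
width: 0.0138
finger_force: 30.0
```

```bash
python3 - <<'E'
from h import *
o=robot.get_obs(); print(o['tool_pos'],o['ee_rot'],o['wrist_force'],o['width'])
s=robot.snapshot('side');P=cloud(s);z=P[...,2]
cv2.imwrite('pics/s4.png',cv2.resize(s['image'][120:220,150:300,::-1],None,fx=5,fy=5,interpolation=2))
E
```

```text
[ 0.65392898 -0.01555923  0.03629669] [-3.14077125e+00  3.01691050e-03  1.75111298e-02] [-4.66865609 -0.21063508  3.69097425] 0.013816069453998263
```

View pics/s4.png

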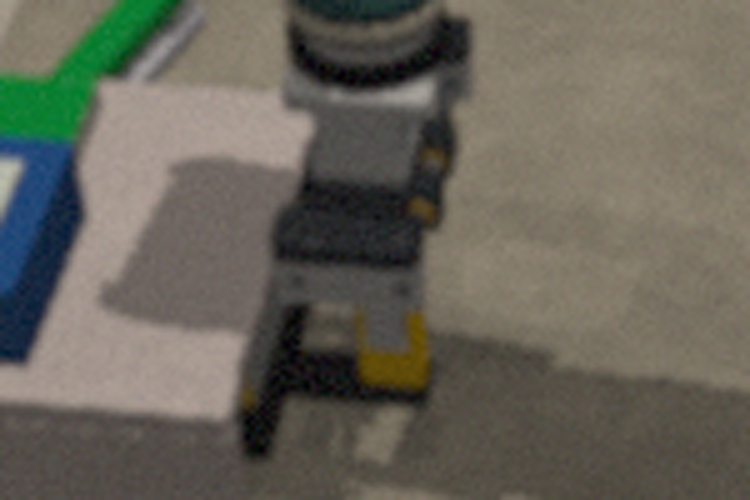

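The crop shows the tray's front wall at (260,400), just beyond the shelf's front edge at (240,400). I'll measure the gap by depth.

```bash
python3 - <<'E'
from h import *
for n in('side','top'):
    s=robot.snapshot(n);P=cloud(s);z=P[...,2];y=P[...,1];x=P[...,0]
    sh=(abs(z-.091)<.006)&(x>.65)&(abs(y)<.2)
    print(n,'shelf edge', [np.percentile(x[sh&(abs(y-c)<.01)],1).round(4) for c in (-.1,.03,.06,.08) if (sh&(abs(y-c)<.01)).any()])
    m=(z>.012)&(z<.042)&(x>.67)&(x<.73)&(y>-.09)&(y<.055)
    print('wall',m.sum(),[(c,np.percentile(x[k],[5,50]).round(4),np.nanmedian(z[k]).round(3)) for c in np.arange(-.08,.05,.015) if (k:=m&(abs(y-c)<.0075)).sum()>4])
    g=(z>.045)&(z<.085)&(x>.6)&(x<.69)&(abs(y+.017)<.03);print('maxy wall',np.nanmax(y[m]) if m.any() else 0)
    hs=cv2.cvtColor(s['image'],cv2.COLOR_RGB2HSV); g=(hs[...,0]>18)&(hs[...,0]<35)&(hs[...,1]>150)&(x>.55)&(x<.7)&(abs(y+.02)<.06)
    if g.any(): print('yellow',g.sum(),np.percentile(x[g],[2,98]),np.median(P[g],0))
E
```

```text
side shelf edge [np.float64(0.7089), np.float64(0.7067), np.float64(0.7062), np.float64(0.7065)]
wall 233 [(np.float64(-0.05), array([0.7079, 0.7147]), np.float64(0.016)), (np.float64(-0.035), array([0.7073, 0.7106]), np.float64(0.017)), (np.float64(-0.020000000000000004), array([0.68  , 0.7076]), np.float64(0.014)), (np.float64(-0.0050000000000000044), array([0.6853, 0.7079]), np.float64(0.016)), (np.float64(0.009999999999999995), array([0.7065, 0.7078]), np.float64(0.03)), (np.float64(0.024999999999999994), array([0.7063, 0.7082]), np.float64(0.034)), (np.float64(0.039999999999999994), array([0.7065, 0.7115]), np.float64(0.028))]
maxy wall 0.04567585027961374
yellow 135 [0.62875898 0.68209424] [ 0.64897213 -0.01165691  0.02278401]
top shelf edge [np.float64(0.8003), np.float64(0.8061), np.float64(0.7562), np.float64(0.7087)]
wall 0 []
maxy wall 0
yellow 22 [0.63712146 0.64471486] [ 0.63752503 -0.01551032  0.04201086]
```

The front wall is at x = 0.707 all along and the shelf edge is at 0.707, so the tray is flush. I'll release and rise.

{"name": "move_arm", "arguments": {"deltas": [0,0,0,0,0,0,0,0,0,0,0,0,0,-0.2,0,0,0,0,0,0,-0.3,0,0,0,0,0,0,-0.3,0,0,0,0,0,0,-0.3,0,0,0,0,0,0,-0.3,0,0,0,0,0,0,-0.3,0,0,0,0,0,0,-0.3]}}

```text
time: 9.95
tool_pos: [0.6551, -0.0163, 0.0363]
ee_rot: [3.141, -0.0, 0.017]
wrist_force: [0.2, -0.4, -0.0]
width: 0.0611
finger_force: 0.0
```

{"name": "move_arm", "arguments": {"deltas": [0,0,0,0,0,-1,-0.3,0,0,0,0,0,-3,-0.3,0,0,0,0,0,-6,-0.3,0,0,0,0,0,-9,-0.3,0,0,0,-4,0,-11,-0.3,0,0,0,-8,0,-11,-0.3,0,0,0,-12,0,-11,-0.3,0,0,0,-15,0,-11,-0.3]}}

```text
time: 10.75
tool_pos: [0.5034, -0.0188, 0.1476]
ee_rot: [3.141, -0.001, 0.017]
wrist_force: [-0.1, 0.2, 0.4]
width: 0.0615
finger_force: 0.0
```

```bash
python3 - <<'E'
from h import *
o=robot.get_obs(); print(o['tool_pos'],o['wrist_force'],o['width'])
for n in('side','top'):
    s=robot.snapshot(n);P=cloud(s);z=P[...,2];y=P[...,1];x=P[...,0]
    if n=='side':cv2.imwrite('pics/s5.png',cv2.resize(s['image'][100:260,120:340,::-1],None,fx=3,fy=3,interpolation=2))
    m=(z>.012)&(z<.042)&(x>.695)&(x<.73)&(y>-.09)&(y<.055)
    print(n,'wall',[(round(c,3),np.percentile(x[k],[5,50]).round(4)) for c in np.arange(-.08,.05,.015) if (k:=m&(abs(y-c)<.0075)).sum()>4], y[m].min() if m.any() else 0,y[m].max() if m.any() else 0)
    g=(z>.055)&(z<.085)&(x>.6)&(x<.69)&(abs(y+.017)<.03)
    if g.sum()>5: print('grip',g.sum(),P[g].mean(0),cv2.minAreaRect((P[g][:,:2]*1000).astype(np.float32)))
E
```

```text
[ 0.50337199 -0.01875335  0.14755109] [-0.14556938  0.18517236  0.39946753] 0.061487492184389834
side wall [(np.float64(-0.08), array([0.7091, 0.7202])), (np.float64(-0.065), array([0.7079, 0.7121])), (np.float64(-0.05), array([0.7078, 0.7106])), (np.float64(-0.035), array([0.7072, 0.7099])), (np.float64(-0.02), array([0.6991, 0.7085])), (np.float64(-0.005), array([0.7044, 0.7081])), (np.float64(0.01), array([0.7067, 0.7083])), (np.float64(0.025), array([0.7064, 0.7079])), (np.float64(0.04), array([0.7065, 0.7124]))] -0.07692039722270982 0.045155205663341746
grip 133 [ 0.65112852 -0.01359515  0.06958779] ((651.4902954101562, -16.8326416015625), (15.95903205871582, 33.08303451538086), 88.38044738769531)
top wall [(np.float64(-0.065), array([0.7095, 0.7114])), (np.float64(-0.05), array([0.7098, 0.7104])), (np.float64(-0.035), array([0.7094, 0.7111])), (np.float64(-0.02), array([0.7092, 0.7103])), (np.float64(-0.005), array([0.7089, 0.7103])), (np.float64(0.01), array([0.7087, 0.71  ])), (np.float64(0.025), array([0.7083, 0.7102])), (np.float64(0.04), array([0.708 , 0.7099]))] -0.07217163963852408 0.04564601060406603
grip 92 [ 0.6529913  -0.01421311  0.072848  ] ((654.0873413085938, -14.437856674194336), (33.429420471191406, 12.230154991149902), 1.0188651084899902)
```

View pics/s5.png

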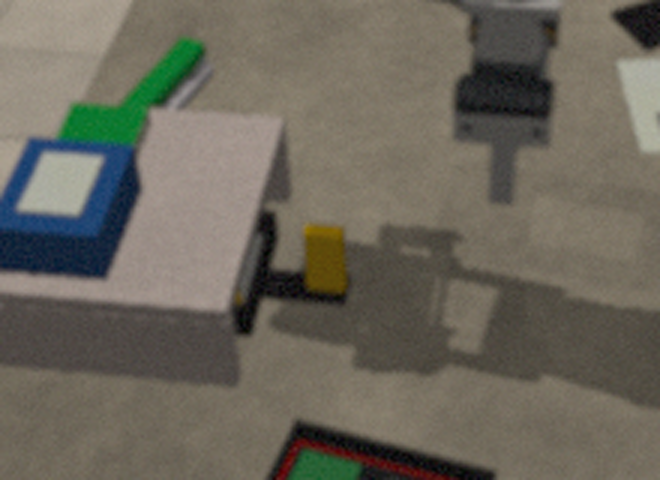

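The crop shows the tray under the shelf with only the grip (325,260) and neck sticking out, and the gripper clear. By depth the front wall is at 0.709, flush and straight, with its centre at y ≈ -0.015.

```bash
python3 -c "
from bench import robot; print(robot.close_job())"
```

```text
the job is handed in; nothing more can be done
None
```

The thermometer tray is under the shelf, straight, midway between the legs and flush with the front edge to within about 2 mm; the arm is clear, the meter tray was never touched, and the job is handed in (no verdict was returned).

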